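# Load a swab-test coupon under the spring clip of its holder

### The job

Load the square steel swab-test coupon into its holder so that it cannot shift while it is spotted: with one fingertip press the blue thumb plate of the spring clip down and keep it down so that the jaw lifts, and with the other fingertip push the coupon along its rails, under the raised jaw, right up against the aluminium end stop. Only when it is home let the thumb plate up, so that the jaw clamps the coupon. Only push the coupon, never lift it, and leave the syringe, the tweezers and the vial where they are.

Things in the scene. Friction and masses are not known exactly. Their poses are not given: they have to be found in the camera images.
- coupon_holder: Low grey holder, fixed to the worktop, base 150 x 122 mm, top 11 mm up. Origin on the worktop on the centre line of the coupon guide: +x is the push direction, +y points to the thumb plate. Two black plastic rails along x from -92 to +38 mm: ledges (top 20.5 mm up, 17 to 26 mm either side of the centre line) carry the coupon's edges; outside them low walls, top 23.5 mm up.
- channel_mouth (a point): Front end (holder x = -92 mm) of the open channel between the two ledges, on its floor 11 mm above the worktop: 34 mm wide, open upward and to -x. A fingertip can go down into it behind the coupon and follow the coupon along it.
- stop_face (a point): Middle of the face of the aluminium end stop at holder x = +30 mm, at the height of the ledges (20.5 mm); the block is 50 mm wide, its top 27 mm above the worktop.
- coupon: Loose flat square steel coupon, 50 x 50 x 5 mm, about 0.1 kg, small dark hole near the rear edge, lying on the two ledges in front of the jaw with 1 mm play to the walls. Origin: centre of its underside; its x along the holder's x. At the start its centre is at holder x = -38 to -29 mm; home against the stop it is at +5 mm.
- spring_clip: Sprung rocker clip on a steel rod along holder x. On its +y side the thumb plate with a ribbed blue pad, 102 mm long (holder x -83 to +19 mm) and 24 mm wide, middle line 25 mm from the rod; on its -y side the bent steel jaw with a black nose. Origin: on the rod's axis at holder x = 0, y = 38.5 mm, 14.5 mm above the worktop; turns with the clip.
- clip_angle (a joint): Angle of the spring clip about its rod, rad. 0: at rest, jaw down and blocking the coupon; grows as the thumb plate is pressed; 0.6: fully down, at its limit. Resting on the coupon: about 0.18; above 0.21 the jaw clears it. At the middle line of the pad the spring takes about 2 N to start and 7 N fully down.
- press_point (a point): Middle of the blue pad's upper face, at holder x = -32 mm. At rest the pad slopes up away from the rod by 0.5 rad, this point about 29 mm above the worktop at holder y = 59 mm; at clip_angle 0.5 it is level, 17 mm up (23 mm at 0.27, 20 mm at 0.38, 15 mm at 0.6), so a second fingertip at that height reaches behind the coupon. A fingertip may slide along the pad in x.
- jaw_nose (a point): Underside of the middle of the jaw's black nose. The jaw is 20 mm wide (holder x = +1 to +21 mm) and reaches over the coupon guide from the +y side to holder y = 10 mm. At rest the nose is about 0.5 mm above the ledges and blocks the coupon; raised fully it is 13 mm higher, and the jaw's top then at most 47 mm above the worktop.
- syringe: Bystander: microsyringe lying to the left of the holder, 169 x 18 x 10 mm. Origin: centre of its underside.
- tweezers: Bystander: steel tweezers lying to the right of the holder, 127 x 15 x 9 mm. Origin: centre of its underside.
- extract_vial: Bystander: glass headspace vial with white cap, standing to the right of the holder, diameter 23 mm, 77 mm tall. Origin: centre of its underside.
Mind the look-alikes: they are no part of the job. There is more than one size of the coupon; the job needs the middle-sized.

How it is judged:
By the outcome, as a careful person would: the job done as asked, in the order asked, and still so for the second after the job is handed in, with the robot touching nothing.
It also fails if it takes over 46 s, if anything falls off the work surface, if the arm or the gripper's body presses on something with over 40 N, if the wrist force passes 120 N, or if a joint passes its speed limit or range.

### The arm

A 7-joint arm with a two-finger parallel gripper is mounted at the origin on a cart in front of the work surface, level with it; the furniture and walls round the work are solid. World frame = base frame: x ahead of the robot, y to its left, z up, the work surface at z = 0. Lengths are in m, angles in rad, forces in N, time in s.
With the tool pointing down it reaches from about 0.425 to 0.925 m from the base axis. Payload 6.8 kg.
Tool frame: the origin (TCP) lies at the very end of the fingers, on their centre line; the grasp point (between the pads) lies 19 mm behind it; z points along the fingers, y is the line along which they close (so a half turn about z gives the same grasp; the last joint's range is limited). The gripper opens to 85 mm and grips with 20 to 120 N. Pads are 22 mm wide; open, the fingers measure 114 mm over their backs; the gripper's body (76 mm by 85 mm) begins 54 mm behind the grasp point. The pads swing forward as they close: fully open they stand 13 mm farther back than shut.
Start: joints at [0.992, 0.477, 0.022, 1.555, -0.011, 1.109, -0.083], TCP at [0.306, -0.602, 0.231] pointing down, gripper open.
Joint ranges: [-2.96, 2.96], [-0.34, 2.1], [-1.41, 1.46], [0.24, 2.44], [-1.37, 4.51], [0.17, 1.92], [-2.96, 2.96]. Speed limits (rad/s): [2.39, 2.39, 3.14, 3.14, 3.14, 3.14, 3.14].

### API

Orientations are given as a unit quaternion [w, x, y, z].
In Python, from station import get_obs, read_camera, hand_in gives the robot as it stands.
- The arm moves only by the tool arm_command, never from a script. Its argument "commands" is one flat list of numbers, 7 for each row, row after row: the shift along the tool's x, y, z in m, then the turn, a rotation vector about the tool's x, y, z in degrees, then the opening, from 0 (shut) to 1 (fully open). In form: [tx, ty, tz, rx, ry, rz, fingers, tx, ty, tz, rx, ry, rz, fingers, ...]. A call has 1 to 8 rows; each row is the pose to reach, as a shift and turn from the pose commanded when the call began, along the tool's axes at that moment; what a row does not reach only later rows make up. A row lasts 1/10 s, in which the tool goes at most 50 mm and 8.59 degrees, less where a joint would pass 70% of its speed; a pose out of reach is approached as far as the arm can. A call with a gripper value outside its range is refused whole. The fingers move at their own pace and stop on an object; "force" is the grip in N (left out, the last holds). Time passes only in rows, so rows that repeat a pose let the fingers close. It gives the time, the measured TCP pose, the force, the opening and the grip force at its end, in the units of the state.
- get_obs(): the state, without advancing time (a new reading comes with each control period).
- read_camera(name): name is "side" or "top" or "wrist"; returns a dict with "img" (384x512x3 uint8, red, green, blue), "camera_matrix" (3x3 intrinsics, pixels), "k1" (the pictures are not rectified: a ray, as slopes to the right and down, at radius r is drawn at 1 + k1 r^2 times it, then the intrinsics apply), "pose" (4x4, takes a point from camera to world coordinates). Camera axes: x right, y down, z forward; pixel columns grow to the right and rows downward; lengths in m; the calibration is good to about 2 mm. A picture is of the moment at which its call begins. There is no depth.
- hand_in(): hands the job in; it is judged then, once.
The state is a dict: "t": time; "q": joint angles; "joint_vel": joint speeds; "joint_torque": joint torques, N m; "eef_pos": TCP position; "tool_rot": TCP orientation; "contact_force": force on the tool from outside, world axes, zero at the start; "torque": the same for the moment, N m; "gripper_width": opening from 0.0 (shut) to 1.0 (fully open); "grasp_force": force on a finger pad.
Only numpy, scipy, OpenCV 4.12 (cv2) and the standard library are available. Lean on these libraries where they do the work, as an engineer would, in place of code of your own. Each camera call takes 0.05 s, during which the arm holds its last target. There are 200 camera calls.

## Working session

There is one attempt and no reset: what is moved stays moved. The work goes in short steps, Python scripts to look and compute and a tool call to move; the robot and the scene stay as the last step left them, time stands still between calls to the robot, and variables do not carry over. Pictures are saved under pics/ and viewed, at most 12 in all, crops included, and the job is handed in when it is done.

Besides the shell and the picture viewer there is one more tool, called as name(argument=value, ...) on one line, values as JSON. arm_command: Moves the arm, as the interface text tells. Its arguments: {"type":"object","properties":{"commands":{"type":"array","items":{"type":"number"}},"force":{"type":"number"}},"required":["commands"]}

```bash
mkdir -p pics
cat > h.py <<'E'
import numpy as np, cv2
from station import get_obs, read_camera
def snap(n,f):
    c=read_camera(n); cv2.imwrite('pics/'+f,c['img'][:,:,::-1]); np.savez('pics/'+f[:-4]+'.npz',**c); return c
def ray(c,uv):
    K=c['camera_matrix'];k=float(c['k1']);P=c['pose']
    uv=np.atleast_2d(np.array(uv,float))
    p=cv2.undistortPoints(uv[:,None],K,np.array([k,0,0,0,0.]))[:,0]
    d=np.c_[p,np.ones(len(p))]@P[:3,:3].T
    return P[:3,3],d
def onz(c,uv,z):
    o,d=ray(c,uv); return o+d*((z-o[2])/d[:,2])[:,None]
def proj(c,X):
    X=np.atleast_2d(X);P=c['pose'];q=(X-P[:3,3])@P[:3,:3];s=q[:,:2]/q[:,2:]
    s=s*(1+float(c['k1'])*(s**2).sum(1))[:,None]
    return s@c['camera_matrix'][:2,:2].T+c['camera_matrix'][:2,2]
E
python3 - <<'E'
from h import *
cv2
a=snap('top','top0.png');b=snap('side','side0.png')
print(a['pose'],b['pose'],a['k1']);o=get_obs();print(o)
im=np.hstack([cv2.imread('pics/top0.png'),cv2.imread('pics/side0.png')]);
E
```

```text
[[ 0.01235679 -0.99705705  0.07566074  0.49762205]
 [-0.99969554 -0.0107024   0.02223252 -0.06443579]
 [-0.02135734 -0.07591243 -0.99688573  1.00100301]
 [ 0.          0.          0.          1.        ]] [[-0.93569688 -0.20553182  0.28675428  0.29672961]
 [-0.35257037  0.51510636 -0.78125513  0.74635821]
 [ 0.01286384 -0.83211905 -0.55444784  0.61941844]
 [ 0.          0.          0.          1.        ]] -0.11143635669633924
{'t': 0.1, 'q': array([ 0.99193052,  0.47773868,  0.02233243,  1.55635586, -0.01153434,
        1.10928966, -0.08309886]), 'joint_vel': array([-2.94254705e-05, -2.33695875e-03,  1.32734294e-03, -1.19392831e-03,
       -1.24523035e-03, -3.49220032e-04,  7.88485766e-04]), 'joint_torque': array([ 3.66397784e-03, -5.97762966e+01,  1.61341757e+00, -2.81953096e+01,
        1.28467963e-02,  5.04864554e-03, -2.81260020e-05]), 'eef_pos': array([ 0.30592051, -0.60109431,  0.2304071 ]), 'tool_rot': array([-7.98001279e-04,  9.72423040e-01,  2.33222509e-01, -2.35795388e-04]), 'contact_force': array([-0.51012968, -0.09333218, -0.06353038]), 'torque': array([-0.01961157, -0.02182287, -0.02003806]), 'grasp_force': 0.0, 'gripper_width': 1.0025595674153862}
```

View pics/top0.png

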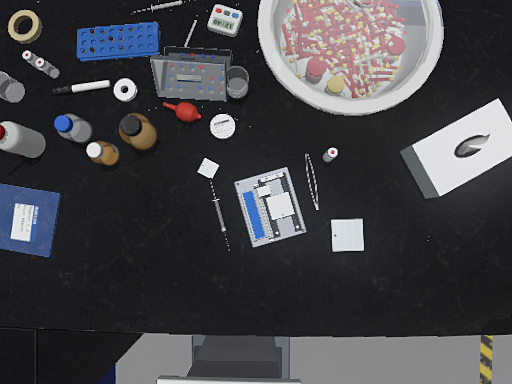

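View pics/side0.png

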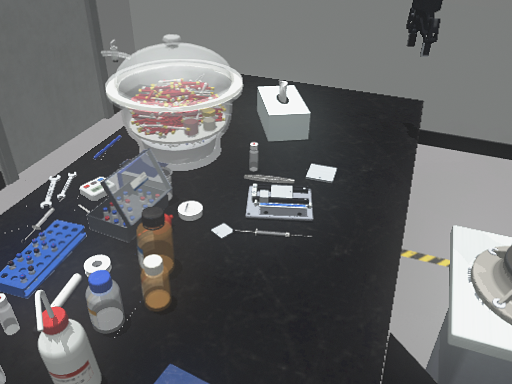

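Run:
```python
from h import *
c=dict(np.load('pics/top0.npz'));im=cv2.imread('pics/top0.png')
cr=cv2.resize(im[130:270,190:375],None,fx=4.3,fy=4.3,interpolation=cv2.INTER_CUBIC)
cv2.imwrite('pics/crop0.png',cr);print(cr.shape)
hsv=cv2.cvtColor(im,cv2.COLOR_BGR2HSV)
m=cv2.inRange(hsv,(95,120,90),(125,255,255));m[:160]=0;m[260:]=0;m[:,:220]=0;m[:,320:]=0
m=cv2.morphologyEx(m,cv2.MORPH_CLOSE,np.ones((3,3)))
n,l,s,ce=cv2.connectedComponentsWithStats(m);i=1+s[1:,4].argmax();
cn=cv2.findContours((l==i).astype(np.uint8),0,1)[0][0];r=cv2.minAreaRect(cn.astype(np.float32));bp=cv2.boxPoints(r)
print('pad',bp,ce[i]);print(onz(c,bp,.029),onz(c,ce[i],.029))
# base mask grey
g=cv2.inRange(hsv,(0,0,90),(179,255,255));g[:155]=0;g[262:]=0;g[:,:232]=0;g[:,:]=np.where(np.arange(512)[None]>307,0,g)
g=cv2.morphologyEx(g,cv2.MORPH_CLOSE,np.ones((7,7)))
cn=max(cv2.findContours(g,0,1)[0],key=cv2.contourArea);bp=cv2.boxPoints(cv2.minAreaRect(cn.astype(np.float32)))
w=onz(c,bp,.011);print('base',bp,w,np.linalg.norm(w-np.roll(w,1,0),axis=1))
```

```text
(602, 796, 3)
pad [[242.30188 193.05656]
 [251.41508 190.4528 ]
 [264.4717  236.15092]
 [255.3585  238.75468]] [253.36725664 214.5199115 ]
[[ 0.56136461 -0.0260082   0.029     ]
 [ 0.56717389 -0.0454849   0.029     ]
 [ 0.46990867 -0.07448254  0.029     ]
 [ 0.46413597 -0.05514093  0.029     ]] [[ 0.51567407 -0.05028324  0.029     ]]
base [[232.95013 181.7463 ]
 [287.22742 165.86029]
 [306.46027 231.5726 ]
 [252.18298 247.45862]] [[ 0.58713416 -0.00446755  0.011     ]
 [ 0.62333902 -0.12297604  0.011     ]
 [ 0.48031578 -0.16565694  0.011     ]
 [ 0.4446113  -0.04830884  0.011     ]] [0.14911347 0.12391551 0.14925584 0.12265964]
```

View pics/crop0.png

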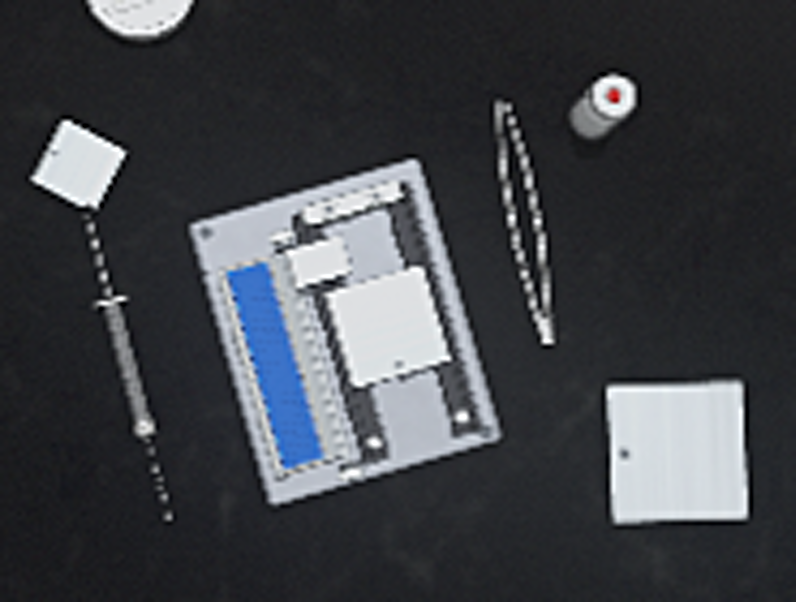

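```bash
cat >> h.py <<'E'
from scipy.spatial.transform import Rotation as R
YAW=np.radians(16.7);O=np.array([.5632,-.0976,0])
H=R.from_euler('z',YAW).as_matrix()
def toH(X): return (np.atleast_2d(X)-O)@H
def toW(X): return np.atleast_2d(X)@H.T+O
def plan(xh):
    o=get_obs();q=o['tool_rot'];T=R.from_quat(np.r_[q[1:],q[0]])
    G=R.from_matrix(H@np.diag([1,-1,-1.]))
    d=toW(xh)[0]-o['eef_pos']
    print('t',o['t'],'tcpH',toH(o['eef_pos'])[0].round(4),'shift',T.inv().apply(d).round(4),'rot',(T.inv()*G).as_rotvec(degrees=True).round(2),'F(holder)',(o['contact_force']@H).round(2),o['gripper_width'])
E
python3 - <<'E'
from h import *
c=dict(np.load('pics/top0.npz'))
f=lambda L:np.array(L)/4.3+[190-.4,130-.4]
C=lambda n,L,z:print(n,(toH(onz(c,f(L),z))*1e3).round(1).tolist())
C('coupon FL FR RR RL',[(326,293),(422,266),(451,360),(357,386)],.0255)
C('stop front edge L,R',[(305,227),(405,200)],.027)
C('pad',[(226,271),(267,262),(324,460),(284,469)],.029)
C('rail front bolts',[(373,442),(462,416)],.0235)
C('base',[(190,227),(415,159),(500,437),(272,504)],.011)
C('vial cap',[(614,96)],.077)
s=dict(np.load('pics/side0.npz'))
# side check: draw predicted points
im=cv2.imread('pics/side0.png')
P=toW(np.array([[-83,59,29],[19,59,29],[-92,-26,23.5],[-92,26,23.5],[38,-26,23.5],[30,-25,27],[30,25,27],[-59,25,25.5],[-59,-25,25.5]])/1e3)
for k,u in enumerate(proj(s,P)): im[int(round(u[1])),int(round(u[0]))]=(0,0,255)
cv2.imwrite('pics/s1.png',cv2.resize(im[170:230,235:325],None,fx=8.5,fy=8.5,interpolation=cv2.INTER_NEAREST))
plan([-.082,.031,.12])
E
```

```text
coupon FL FR RR RL [[-4.4, 24.2, 25.5], [-4.7, -25.7, 25.5], [-53.7, -26.4, 25.5], [-53.2, 22.2, 25.5]]
stop front edge L,R [[30.2, 25.1, 27.0], [29.4, -26.7, 27.0]]
pad [[19.8, 69.1, 29.0], [18.5, 48.2, 29.0], [-83.9, 48.2, 29.0], [-82.7, 68.5, 29.0]]
rail front bolts [[-82.2, 22.3, 23.5], [-82.0, -24.0, 23.5]]
base [[47.8, 81.0, 11.0], [49.5, -38.8, 11.0], [-97.9, -40.4, 11.0], [-98.5, 79.5, 11.0]]
vial cap [[45.4, -132.8, 77.0]]
t 0.1 tcpH [-0.3911 -0.4083  0.2304] shift [ 0.3825 -0.377   0.111 ] rot [-9.000e-02  1.000e-02  1.027e+01] F(holder) [-0.52  0.06 -0.06] 1.0025595674153862
```

View pics/s1.png

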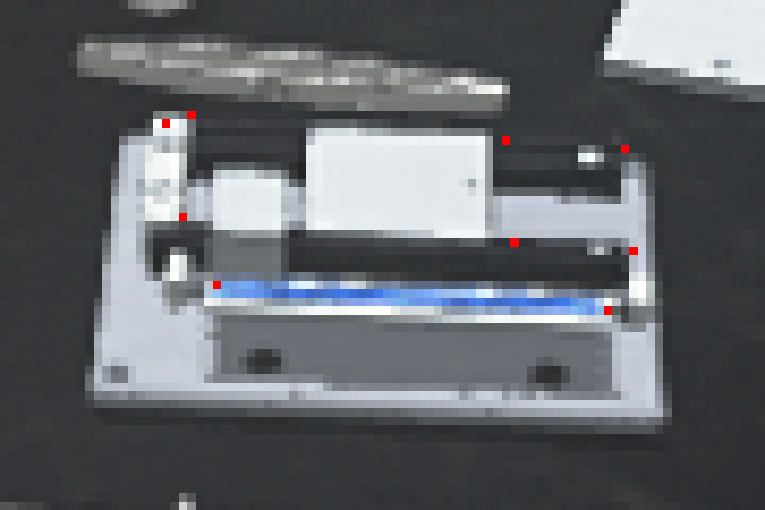

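arm_command(commands=[0.05,-0.048,0.01,0,0,2,0.56,0.1,-0.096,0.02,0,0,4,0.56,0.15,-0.143,0.03,0,0,6,0.56,0.2,-0.19,0.04,0,0,8,0.56,0.25,-0.238,0.05,0,0,10.3,0.56,0.3,-0.286,0.06,0,0,10.3,0.56,0.35,-0.334,0.07,0,0,10.3,0.56,0.392,-0.374,0.08,0,0,10.3,0.56])

```text
t: 0.9
eef_pos: [0.4377, -0.2263, 0.1733]
tool_rot: [0.0, 0.989, 0.145, 0.0]
contact_force: [0.9, -0.1, -0.5]
gripper_width: 0.564
grasp_force: 0.0
```

```bash
sed -i 's/.5632,-.0976/.5634,-.0984/' h.py
python3 - <<'E'
from h import *
plan([-.072,.031,.09])
E
```

```text
t 0.9 tcpH [-0.1571 -0.0864  0.1733] shift [ 0.0851 -0.1174  0.0833] rot [ 0.   -0.   -0.04] F(holder) [ 0.82 -0.32 -0.55] 0.5636378156593985
```

arm_command(commands=[0.03,-0.04,0.02,0,0,0,0.56,0.06,-0.08,0.04,0,0,0,0.56,0.085,-0.117,0.06,0,0,0,0.56,0.085,-0.117,0.083,0,0,0,0.56,0.085,-0.117,0.083,0,0,0,0.56,0.085,-0.117,0.083,0,0,0,0.56])

```text
t: 1.5
eef_pos: [0.4848, -0.0925, 0.0905]
tool_rot: [0.0, 0.989, 0.145, -0.001]
contact_force: [0.9, -0.6, 0.8]
gripper_width: 0.557
grasp_force: 0.0
```

Run:
```python
from h import *
plan([-.072,.031,.045])
s=snap('side','s2.png');w=snap('wrist','w2.png')
a=cv2.imread('pics/s2.png')[110:240,215:345];
cv2.imwrite('pics/v2.png',np.hstack([cv2.resize(a,(390,390),interpolation=cv2.INTER_CUBIC),cv2.resize(cv2.imread('pics/w2.png'),(400,390))]))
```

```text
t 1.5 tcpH [-0.0736  0.0282  0.0905] shift [ 0.0017 -0.0028  0.0455] rot [-0.01  0.1  -0.06] F(holder) [ 0.65 -0.79  0.84] 0.5570431017318022
```

View pics/v2.png

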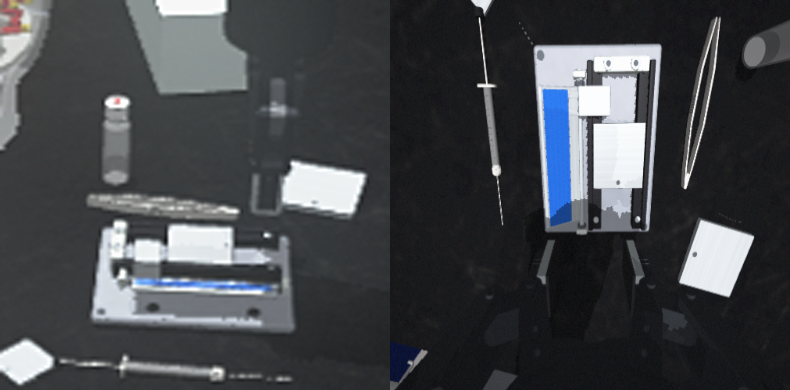

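arm_command(commands=[0.002,-0.003,0.02,0,0,0,0.56,0.002,-0.003,0.045,0,0,0,0.56,0.002,-0.003,0.045,0,0,0,0.56,0.002,-0.003,0.045,0,0,0,0.56])

```text
t: 2.0
eef_pos: [0.4867, -0.0894, 0.0465]
tool_rot: [0.0, 0.99, 0.144, 0.0]
contact_force: [0.4, 0.1, -0.4]
gripper_width: 0.558
grasp_force: 0.0
```

Run:
```python
from h import *
plan([-.072,.031,.03])
w=snap('wrist','w3.png')
# predicted pixel positions of finger tips inner/outer for y=31±(23.75,38) at z .045
P=toW(np.array([[x,y,z] for z in(45,50) for x in (-61,) for y in(0,7,55,62)])/1e3)
print(proj(w,P).round(0).tolist())
cv2.imwrite('pics/w3c.png',cv2.resize(cv2.imread('pics/w3.png')[190:384,130:390],None,fx=3,fy=3))
```

```text
t 2.0 tcpH [-0.0709  0.0307  0.0465] shift [-0.0011 -0.0003  0.0165] rot [ 0.03 -0.01 -0.13] F(holder) [ 0.45 -0.01 -0.4 ] 0.5581443562820356
[[309.0, 230.0], [297.0, 230.0], [215.0, 230.0], [203.0, 230.0], [310.0, 234.0], [298.0, 234.0], [214.0, 234.0], [201.0, 234.0]]
```

View pics/w3c.png

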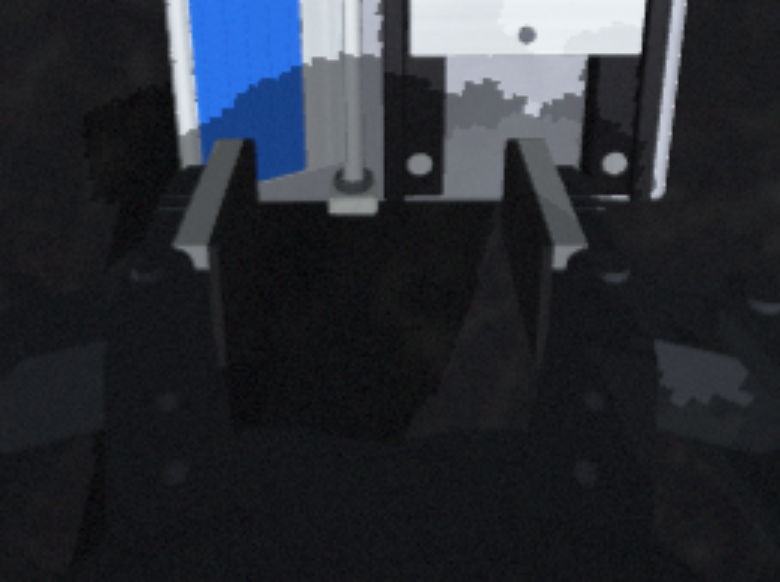

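arm_command(commands=[-0.001,0,0.005,0,0,0,0.65,-0.001,0,0.01,0,0,0,0.65,-0.001,0,0.015,0,0,0,0.65,-0.001,0,0.017,0,0,0,0.65,-0.001,0,0.017,0,0,0,0.65])

```text
t: 2.55
eef_pos: [0.4854, -0.0885, 0.0283]
tool_rot: [-0.0, 0.989, 0.145, -0.0]
contact_force: [0.5, -0.6, 1.3]
gripper_width: 0.649
grasp_force: 0.6
```

arm_command(commands=[0,0,0.003,0,0,0,0.65,0,0,0.006,0,0,0,0.65,0,0,0.009,0,0,0,0.65,0,0,0.009,0,0,0,0.65])

```text
t: 2.95
eef_pos: [0.4858, -0.0883, 0.0194]
tool_rot: [-0.0, 0.989, 0.145, 0.0]
contact_force: [-0.4, 1.1, 3.9]
gripper_width: 0.653
grasp_force: 1.7
```

Run:
```python
from h import *
plan([-.072,.031,.013])
```

```text
t 2.95 tcpH [-0.0714  0.032   0.0194] shift [-0.0006  0.001   0.0064] rot [-0.01 -0.02 -0.01] F(holder) [-0.11  1.17  3.95] 0.6533978675385155
```

arm_command(commands=[0,0.001,0.003,0,0,0,0.65,0,0.001,0.006,0,0,0,0.65,0,0.001,0.007,0,0,0,0.65,0,0.001,0.007,0,0,0,0.65])

```text
t: 3.35
eef_pos: [0.486, -0.0889, 0.0126]
tool_rot: [-0.0, 0.989, 0.145, 0.0]
contact_force: [-0.4, 3.2, 6.6]
gripper_width: 0.649
grasp_force: 3.2
```

Run:
```python
from h import *
plan([-.031,.031,.0125])
s=snap('side','s3.png');snap('wrist','w4.png')
a=cv2.imread('pics/s3.png')[150:230,235:335]
cv2.imwrite('pics/v3.png',np.hstack([cv2.resize(a,(400,320),interpolation=cv2.INTER_CUBIC),cv2.resize(cv2.imread('pics/w4.png')[130:320,120:360],(400,320))]))
```

```text
t 3.35 tcpH [-0.0714  0.0313  0.0126] shift [0.0404 0.0003 0.0001] rot [-0.03 -0.02  0.  ] F(holder) [0.51 3.14 6.6 ] 0.6489649607448286
```

View pics/v3.png

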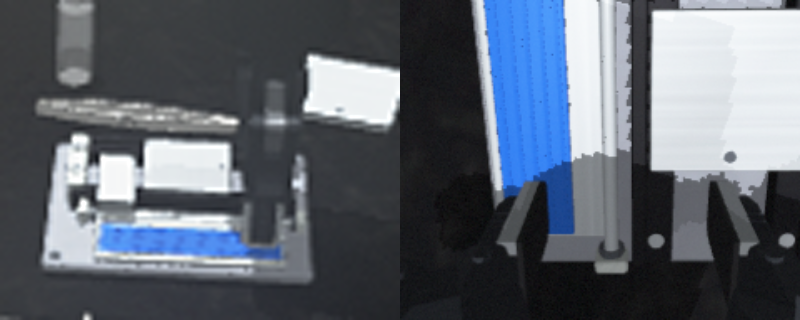

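arm_command(commands=[0.003,0,0,0,0,0,0.65,0.006,0,0,0,0,0,0.65,0.009,0,0,0,0,0,0.65,0.012,0,0,0,0,0,0.65,0.015,0,0,0,0,0,0.65,0.018,0,0,0,0,0,0.65,0.02,0,0,0,0,0,0.65,0.02,0,0,0,0,0,0.65])

```text
t: 4.25
eef_pos: [0.5032, -0.0847, 0.0122]
tool_rot: [0.0, 0.989, 0.145, -0.002]
contact_force: [-4.2, -0.9, 6.6]
gripper_width: 0.651
grasp_force: 3.4
```

Run:
```python
from h import *
plan([-.031,.031,.0125])
w=snap('wrist','w5.png');s=snap('side','s5.png')
a=cv2.imread('pics/s5.png')[150:230,235:335]
cv2.imwrite('pics/v5.png',np.hstack([cv2.resize(a,(400,320),interpolation=cv2.INTER_CUBIC),cv2.resize(cv2.imread('pics/w5.png')[130:320,140:380],(400,320))]))
```

```text
t 4.25 tcpH [-0.0537  0.0304  0.0122] shift [ 0.0227 -0.0006 -0.0004] rot [-0.01  0.21 -0.05] F(holder) [-4.31  0.32  6.56] 0.6509094811531224
```

View pics/v5.png

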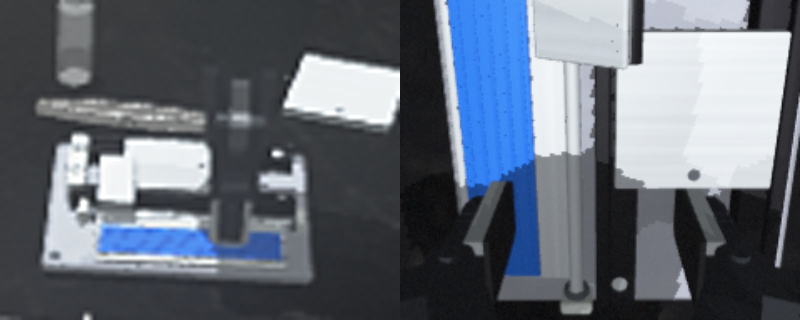

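arm_command(commands=[0.003,0,0,0,0,0,0.65,0.006,0,0,0,0,0,0.65,0.009,0,0,0,0,0,0.65,0.012,0,0,0,0,0,0.65,0.015,0,0,0,0,0,0.65,0.017,0,0,0,0,0,0.65,0.018,0,0,0,0,0,0.65,0.018,0,0,0,0,0,0.65])

```text
t: 5.15
eef_pos: [0.5202, -0.0796, 0.0122]
tool_rot: [0.0, 0.989, 0.145, -0.002]
contact_force: [-4.0, -1.1, 7.7]
gripper_width: 0.646
grasp_force: 3.5
```

arm_command(commands=[0.0005,0,0,0,0,0,0.65,0.001,0,0,0,0,0,0.65,0.0015,0,0,0,0,0,0.65,0.0015,0,0,0,0,0,0.65])

```text
t: 5.55
eef_pos: [0.5215, -0.0792, 0.0121]
tool_rot: [0.0, 0.989, 0.145, -0.002]
contact_force: [-4.6, -1.9, 7.4]
gripper_width: 0.65
grasp_force: 3.6
```

Run:
```python
from h import *
plan([-.031,.031,.0125])
```

```text
t 5.55 tcpH [-0.0347  0.0304  0.0121] shift [ 0.0037 -0.0006 -0.0004] rot [-0.01  0.25 -0.05] F(holder) [-4.96 -0.47  7.38] 0.6498195092466861
```

arm_command(commands=[0.001,0,0,0,0,0,0.65,0.002,0,0,0,0,0,0.65,0.003,0,0,0,0,0,0.65,0.003,0,0,0,0,0,0.65])

```text
t: 5.95
eef_pos: [0.5245, -0.0784, 0.0122]
tool_rot: [0.0, 0.989, 0.145, -0.002]
contact_force: [-5.0, -1.6, 6.9]
gripper_width: 0.651
grasp_force: 3.5
```

arm_command(commands=[0.0005,0,0,0,0,0,0.65,0.001,0,0,0,0,0,0.65,0.001,0,0,0,0,0,0.65])

```text
t: 6.25
eef_pos: [0.5247, -0.0783, 0.0121]
tool_rot: [0.0, 0.989, 0.145, -0.003]
contact_force: [-6.0, -1.1, 7.1]
gripper_width: 0.65
grasp_force: 4.1
```

Run:
```python
from h import *
plan([-.031,.031,.0125])
```

```text
t 6.25 tcpH [-0.0313  0.0304  0.0121] shift [ 0.0003 -0.0006 -0.0004] rot [-0.01  0.31 -0.07] F(holder) [-6.07  0.72  7.14] 0.650283821041017
```

arm_command(commands=[0.001,0,0,0,0,0,0.65,0.002,0,0,0,0,0,0.65,0.003,0,0,0,0,0,0.65,0.003,0,0,0,0,0,0.65])

```text
t: 6.65
eef_pos: [0.525, -0.0783, 0.0116]
tool_rot: [0.0, 0.99, 0.144, -0.005]
contact_force: [-11.2, -3.0, 12.3]
gripper_width: 0.65
grasp_force: 7.5
```

Run:
```python
from h import *
plan([-.031,.031,.0125])
w=snap('wrist','w6.png');s=snap('side','s6.png')
a=cv2.imread('pics/s6.png')[150:230,235:335]
cv2.imwrite('pics/v6.png',np.hstack([cv2.resize(a,(400,320),interpolation=cv2.INTER_CUBIC),cv2.resize(cv2.imread('pics/w6.png')[80:270,150:390],(400,320))]))
```

```text
t 6.65 tcpH [-0.031   0.0303  0.0116] shift [-0.0001 -0.0007 -0.0009] rot [-0.05  0.59 -0.16] F(holder) [-11.56   0.29  12.26] 0.650318782309427
```

View pics/v6.png

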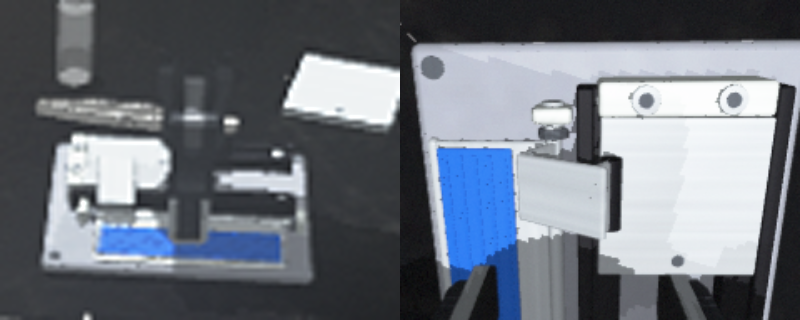

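arm_command(commands=[-0.002,0,0,0,0,0,0.65,-0.004,0,0,0,0,0,0.65,-0.006,0,0,0,0,0,0.65,-0.006,0,0,0,0,0,0.65])

```text
t: 7.15
eef_pos: [0.525, -0.0784, 0.0129]
tool_rot: [0.0, 0.989, 0.145, 0.0]
contact_force: [-0.4, 0.1, 5.3]
gripper_width: 0.648
grasp_force: 4.2
```

Run:
```python
from h import *
plan([-.033,.031,.0125])
```

```text
t 7.15 tcpH [-0.0311  0.0302  0.0129] shift [-0.0019 -0.0008  0.0004] rot [ 0.03 -0.05 -0.08] F(holder) [-0.34  0.22  5.26] 0.6480378285441226
```

arm_command(commands=[-0.002,0,0,0,0,0,0.65,-0.004,0,0,0,0,0,0.65,-0.004,0,0,0,0,0,0.65,-0.004,0,0,0,0,0,0.65])

```text
t: 7.55
eef_pos: [0.5231, -0.0791, 0.0134]
tool_rot: [0.0, 0.989, 0.145, 0.002]
contact_force: [1.9, 1.1, 7.2]
gripper_width: 0.65
grasp_force: 2.9
```

Run:
```python
from h import *
plan([-.033,.031,.0125])
w=snap('wrist','w7.png')
for n in('6','7'):
    g=cv2.imread(f'pics/w{n}.png',0); print(n)
w=dict(np.load('pics/w7.npz'))
cv2.imwrite('pics/v7.png',cv2.resize(cv2.imread('pics/w7.png')[80:270,150:390],(720,570)))
```

```text
t 7.55 tcpH [-0.0331  0.0301  0.0134] shift [ 0.0001 -0.0009  0.0009] rot [ 0.07 -0.24 -0.04] F(holder) [2.1  0.54 7.18] 0.6502221442462013
6
7
```

View pics/v7.png

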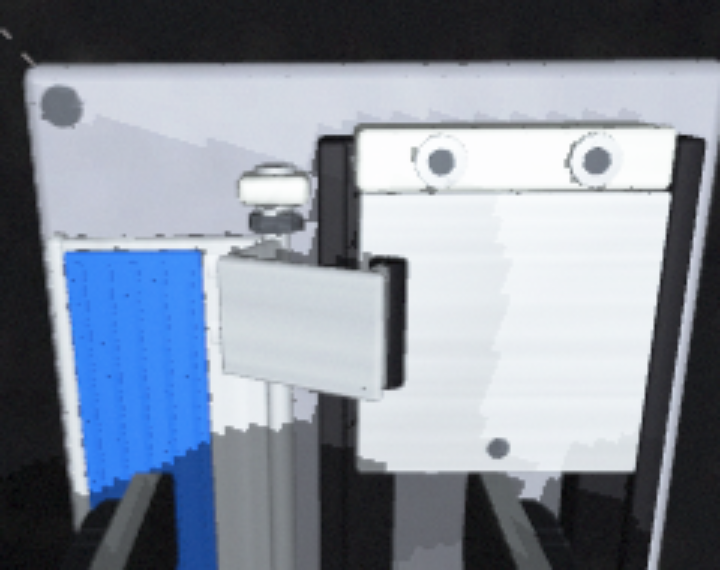

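Coupon is still against the stop at (515,190), and the finger is 2 mm behind its rear edge at about (490,475). Now I'll raise slowly to let the jaw clamp.

arm_command(commands=[0,0,-0.003,0,0,0,0.65,0,0,-0.006,0,0,0,0.65,0,0,-0.009,0,0,0,0.65,0,0,-0.012,0,0,0,0.65,0,0,-0.015,0,0,0,0.65,0,0,-0.02,0,0,0,0.65,0,0,-0.03,0,0,0,0.65,0,0,-0.04,0,0,0,0.65])

```text
t: 8.4
eef_pos: [0.5205, -0.0789, 0.0533]
tool_rot: [-0.0, 0.989, 0.145, -0.0]
contact_force: [0.3, 0.2, 0.6]
gripper_width: 0.653
grasp_force: 0.0
```

arm_command(commands=[0,0,-0.03,0,0,0,0.65,-0.02,0,-0.06,0,0,0,0.65,-0.05,0,-0.09,0,0,0,0.65,-0.05,0,-0.09,0,0,0,0.65])

```text
t: 8.8
eef_pos: [0.4719, -0.0951, 0.1464]
tool_rot: [0.001, 0.99, 0.144, 0.002]
contact_force: [0.1, -1.1, -0.2]
gripper_width: 0.649
grasp_force: 0.0
```

Run:
```python
from h import *
plan([-.033,.031,.0125])
w=snap('wrist','w8.png');s=snap('side','s8.png')
a=cv2.imread('pics/s8.png')[150:230,235:335]
P=proj(w,toW([[0,.02,.02]]))[0].astype(int);print(P)
W=cv2.imread('pics/w8.png')
cv2.imwrite('pics/v8.png',np.hstack([cv2.resize(a,(380,400),interpolation=cv2.INTER_CUBIC),cv2.resize(W[max(0,P[1]-80):P[1]+80,P[0]-80:P[0]+80],(400,400),interpolation=cv2.INTER_CUBIC)]))
```

```text
t 8.8 tcpH [-0.0867  0.0295  0.1464] shift [ 0.0533 -0.0021  0.1341] rot [ 0.17 -0.19 -0.17] F(holder) [-0.21 -1.11 -0.16] 0.6487371183967333
[265  96]
```

View pics/v8.png

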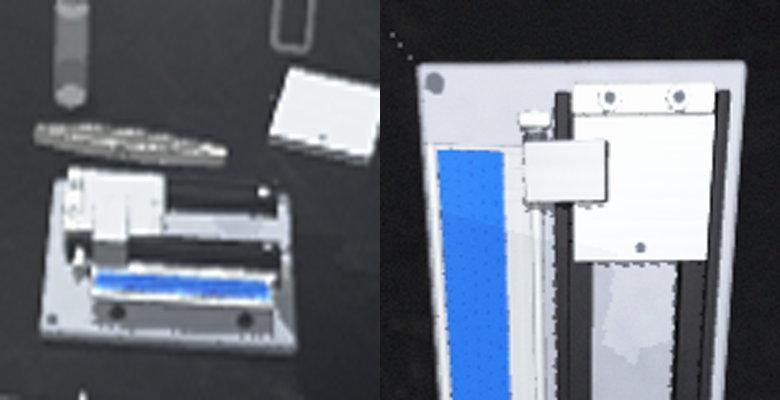

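The coupon sits against the stop at (645,113) with the jaw down on it at (570,170). The robot is clear, so I'm handing in.

```bash
python3 -c "
from station import hand_in;print(hand_in())"
```

```text
the job is handed in; nothing more can be done
None
```

The middle-sized coupon is home against the end stop with the jaw clamped on it, the bystanders were not touched, and the job was handed in at about 9 s of the 46 s allowed.

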